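# Loosen the knurled cap of a clay extruder over its catch tray

## Robot

A 6-joint arm with a two-finger parallel gripper is mounted at the origin on the work surface. World frame = base frame: x ahead of the robot, y to its left, z up, the work surface at z = 0. Lengths are in m, angles in rad, forces in N, time in s.
With the tool pointing down it reaches from about 0.275 to 0.725 m from the base axis. Payload 5.6 kg.
Tool frame: the origin (TCP) lies on the centre line of the jaws, within the pads' length; the fingertips stand 11 mm ahead of it and the grasp point (between the pads) lies 8 mm behind it (env.tip_extent is the x of the fingertips in the tool frame, in m); x points along the fingers, y is the direction in which the jaws open and shut, and the axes are right-handed (so a half turn about x gives the same grasp; the last joint's range is limited). The gripper opens to 85 mm and grips with 20 to 120 N. Pads are 22 mm wide; open, the fingers measure 114 mm over their backs; the gripper's body (76 mm by 85 mm) begins 54 mm behind the grasp point. The pads swing forward as they close: fully open they stand 13 mm farther back than shut.
Start: joints at [-0.872, 0.255, 0.108, 0, -1.424, -0.285], TCP at [0.221, -0.504, 0.242] pointing down, gripper open.
Joint ranges: [-2.95, 2.95], [-1.21, 1.97], [-1.09, 1.5], [-2.87, 1.71], [-2.94, -0.07], [-3.05, 3.05]. Speed limits (rad/s): [2.57, 2.57, 3.14, 3.14, 3.14, 3.14].

## Interface

Orientations are given as a unit quaternion [w, x, y, z].
In Python, from cell import env, grab_frame, workorder gives the robot as it stands.
- The arm moves only by the tool jog_arm, never from a script. Its argument "moves" is a list of rows, each a list of 3 entries, a list of its own where there are three numbers: the shift along the tool's x, y, z in m, then the turn, a rotation vector about the tool's x, y, z in degrees, then the opening in per cent of the stroke, from 0 (shut) to 100 (fully open). A call has 1 to 5 rows; each row is the pose to reach, as a shift and turn from the pose commanded when the call began, along the tool's axes at that moment; what a row does not reach only later rows make up. A row lasts 1/8 s, in which the tool goes at most 62.5 mm and 10.7 degrees, less where a joint would pass 70% of its speed; a pose out of reach is approached as far as the arm can. A call with a gripper value outside its range is refused whole. The fingers move at their own pace and stop on an object; the grip force is fixed at half the most. Time passes only in rows, so rows that repeat a pose let the fingers close. It gives the time, the measured TCP pose, the force and the opening at its end, in the units of the state.
- env.state(): the state, without advancing time (a new reading comes with each control period).
- grab_frame(name): name is "scene" or "top" or "wrist"; returns a dict with "image" (384x512x3 uint8, red, green, blue), "vertical_fov" (degrees; the focal length in pixels is half the picture's height over the tangent of half this angle, whatever the lens; pixels are square), "cx", "cy" (the principal point, pixels), "eye" and "attitude" of the camera in the world. Camera axes: x right, y down, z forward; pixel columns grow to the right and rows downward; lengths in m; the calibration is good to about 2 mm. A picture is of the moment at which its call begins. There is no depth.
- workorder.sign_off(): hands the job in, once; it reports no verdict.
The state is a dict: "t": time; "qpos": joint angles; "joint_velocities": joint speeds; "joint_efforts": joint torques, N m; "ee_pos": TCP position; "eef_rot": TCP orientation; "force": force on the tool from outside, world axes, zero at the start; "wrist_torque": the same for the moment, N m; "finger_gap": finger opening in m.
Only numpy, scipy, OpenCV 4.12 (cv2) and the standard library are available. Lean on these libraries where they do the work, as an engineer would, in place of code of your own. Each camera call takes 0.05 s, during which the arm holds its last target. There are 200 camera calls.

## Task

Get the bench clay extruder ready for a die change, using only the fingertips and the outside of the fingers: nothing is to be gripped or lifted. First push the white catch tray along the bench until it is centred under the knurled brass cap at the end of the barrel. Then stroke a fingertip across the top of the cap's knurled rim, again and again, to unscrew it (anticlockwise as seen facing the die) by two full turns from tight, so that its red mark comes round to the red line on the barrel for the second time; leave the cap on and the other things on the bench alone.

Things in the scene. Friction and masses are not known exactly. Their poses are not given: they have to be found in the camera images.
- extruder: clay extruder bolted to the bench: level aluminium barrel, 60 mm across, axis 105 mm up, cap at its -y end (y -18 to +18 mm), T-handle at y 480 mm. Origin on the bench straight below the cap's middle, where the tray's centre belongs; x level, square to the barrel, roughly away from the robot; y along the barrel. Blue foot and saddles start at y 140 mm; before that it is open below
- cap_unit: knurled brass cap on the barrel's end, with the die in its face. Origin at its middle on the barrel axis, 105 mm up; moves 2.5 mm to extruder -y per turn. 72 mm across over its 24 ridges (2.8 mm high, 30 mm long), 36 mm long; top of rim 141 mm up. A red stripe across the rim is on top, in line with the red line painted along the barrel's top, when tight
- cap (a joint): cap angle, rad: 0 = tight (as it starts), growing as it unscrews, 6.283 a turn; the top of the rim then moves to extruder -x (roughly towards the robot), 36 mm per rad. Solid stop at 0; else it turns against a light friction of about 0.05 N m (1.4 N at the rim) and stays where it is left. The rim is rigid; a few newtons of press drive it
- tray: white open catch tray, 150 mm (its x) by 160 mm (its y), 28 mm high, walls 4 mm, 0.3 to 0.65 kg, loose on the bench; starts 140 to 200 mm out from its place, on the extruder's -y side, its y roughly along the barrel. Origin at the centre of its underside
- bowl: round stainless mixing bowl, rim 150 mm across, 70 mm high, standing on the bench; origin at the centre of its underside
- jug: stainless mug-shaped measuring jug, 104 mm across, 125 mm high, handle at its +y side; origin at the centre of its underside
- sieve: round drum sieve with a pale wooden rim, 142 mm across, 50 mm high, lying flat; origin at the centre of its underside
- die_a: spare steel die disc with a round hole, 52 mm across, 6 mm thick, lying flat; origin at the centre of its underside
- die_b: spare steel die disc with a slot, 52 mm across, 6 mm thick, lying flat; origin at the centre of its underside
- knife: wooden modelling knife, 160 mm long, 8 mm thick, lying flat along its own x; origin at the middle of its underside
- spray: white bottle with a blue cap, 64 mm across, 170 mm high, standing; origin at the centre of its underside
There are look-alikes about, which are no part of the job. Several things look just like the tray: the one meant starts farthest to the robot's left.

How it is judged:
On the way, in this order (a step that is already met when the one before it is completed fails the run):
1. the tray is under the cap, its centre within 40 mm, the cap still tight (horizontal distance between tray and extruder below 0.04 m and value of joint cap below 1 rad), for 0.2 s.
2. the cap has been unscrewed two full turns, within a quarter turn (value of joint cap above 11 rad), for 0.2 s.
At the end, for the whole second after the job is handed in: The cap stands two full turns (12.57 rad) from tight, within a quarter turn either way and at rest, and the tray lies flat and at rest on the bench with its centre within 40 mm of the point straight below the cap's middle (value of joint cap between 11 and 14.14 rad and horizontal distance between tray and extruder below 0.04 m and angle between tray's own z axis and vertical below 0.05 rad and height (world z) of tray below 0.005 m and linear speed of tray below 0.02 m/s and velocity of joint cap between -0.1 and 0.1 rad/s); the robot touches nothing.
It fails at once if the tray is lifted or tipped (height (world z) of tray above 0.015 m or angle between tray's own z axis and vertical above 0.2 rad).
It fails at once if another thing on the bench is lifted, knocked over or moved more than 30 mm (distance of any of bowl, jug, sieve, die_a, die_b, knife, spray from where it was at the start of the episode above 0.03 m or angle between any of bowl, jug, sieve, die_a, die_b, knife, spray's own z axis and vertical above 0.3 rad).
It fails at once if the tray is gripped: pushing it takes under 10 N, a grip on it over 35 N (contact force between the fingers and tray above 35 N).
It fails at once if the cap is gripped: taken between the fingers instead of stroked (distance between the grasp point and cap_unit below 0.032 m and contact force between the fingers and cap_unit above 20 N).
It also fails if it takes over 70 s, if anything falls off the work surface, if the arm or the gripper's body presses on something with over 40 N, if the wrist force passes 120 N, or if a joint passes its speed limit or range.

## Working session

There is one attempt and no reset: what is moved stays moved. The work goes in short steps, Python scripts to look and compute and a tool call to move; the robot and the scene stay as the last step left them, time stands still between calls to the robot, and variables do not carry over. Pictures are saved under pics/ and viewed, about 8 in all and at most 12, crops included, and the job is handed in when it is done.

Besides the shell and the picture viewer there is one more tool, called after "Emit:" as name([rows], argument=value, ...), one row to a line, values as JSON. jog_arm: Moves the arm, as the interface text tells. Its arguments: {"type":"object","properties":{"moves":{"type":"array"}},"required":["moves"]}

```bash
mkdir -p pics; cat > h.py <<'E'
import numpy as np, cv2
from cell import env, grab_frame, workorder
from scipy.spatial.transform import Rotation as R
def rot(a):
    a=np.array(a,float)
    return a if a.shape==(3,3) else R.from_quat(a,scalar_first=True).as_matrix()
def f(fr): return fr["image"].shape[0]/2/np.tan(np.radians(fr["vertical_fov"])/2)
def ray(fr,px,z):
    px=np.atleast_2d(px).astype(float); F=f(fr)
    d=np.c_[(px[:,0]-fr["cx"])/F,(px[:,1]-fr["cy"])/F,np.ones(len(px))]@rot(fr["attitude"]).T
    e=np.array(fr["eye"]); return e+d*((z-e[2])/d[:,2])[:,None]
def proj(fr,p):
    c=(np.atleast_2d(p)-fr["eye"])@rot(fr["attitude"]); return c[:,:2]/c[:,2:]*f(fr)+[fr["cx"],fr["cy"]]
def save(n,im,s=1): cv2.imwrite(f"pics/{n}.png",cv2.resize(im[:,:,::-1],None,fx=s,fy=s,interpolation=cv2.INTER_CUBIC))
E
python3 - <<'E'
from h import *
import pickle
for n in("scene","top"):
    fr=grab_frame(n); pickle.dump(fr,open(n+".pkl","wb")); save(n,fr["image"],1.5)
    print(n,{k:v for k,v in fr.items() if k!="image"})
print(env.state(),env.tip_extent)
E
```

```text
scene {'vertical_fov': 56.565003959655684, 'cx': 260.62705586441, 'cy': 193.36038085805853, 'eye': array([0.77803767, 0.47622417, 1.03228189]), 'attitude': array([-0.07125689,  0.21086745,  0.93384881, -0.27997103])}
top {'vertical_fov': 45.56189702590923, 'cx': 255.87165947844278, 'cy': 190.8241665527753, 'eye': array([ 0.33656241, -0.08382521,  1.56002631]), 'attitude': array([-0.04331963,  0.70695551, -0.70478713,  0.04015484])}
{'t': 0.1, 'qpos': array([-8.72382722e-01,  2.55654409e-01,  1.07157965e-01, -4.13696173e-04,
       -1.42392542e+00, -2.84569886e-01]), 'joint_velocities': array([-2.02193889e-03, -8.77296188e-04,  4.68818529e-03,  6.91759649e-04,
        3.73632044e-05,  1.20075112e-03]), 'joint_efforts': array([-1.75537854e-03, -3.87601161e+01,  2.38474810e+01,  5.37781477e+00,
       -3.75328091e-03, -1.20094296e-05]), 'ee_pos': array([ 0.22103406, -0.50316699,  0.24151466]), 'eef_rot': array([ 0.69188324, -0.14467788,  0.69217061,  0.1458278 ]), 'force': array([-0.51344737, -0.09869534,  0.63837059]), 'wrist_torque': array([ 0.03342978,  0.00976827, -0.02933375]), 'finger_gap': 0.08522249052488547} 0.011
```

View pics/top.png

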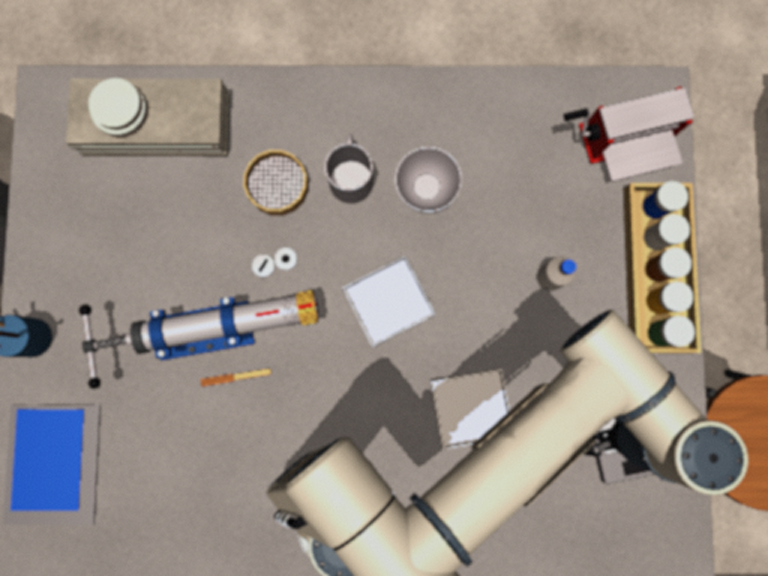

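View pics/scene.png

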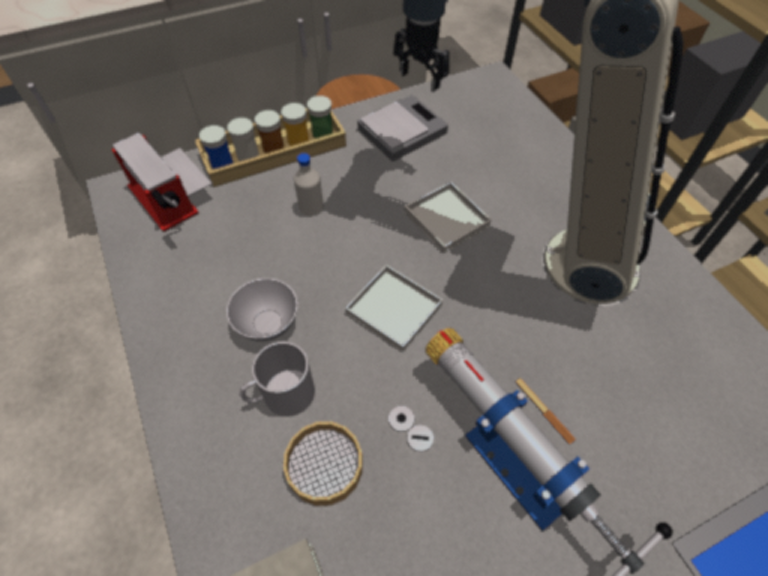

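```bash
python3 - <<'E'
from h import *
import pickle
fr=pickle.load(open("top.pkl","rb")); im=fr["image"]; sc=pickle.load(open("scene.pkl","rb"))
def blobs(fr,m,z,amin=12,name=""):
    n,l,s,c=cv2.connectedComponentsWithStats(m.astype(np.uint8))
    for i in range(1,n):
        if s[i,4]>=amin: print(name,np.round(c[i],1),s[i].tolist(),np.round(ray(fr,c[i],z)[0],4))
for F,n in((fr,"top"),(sc,"sc")):
    h=cv2.cvtColor(F["image"],cv2.COLOR_RGB2HSV); H,S,V=h[...,0],h[...,1],h[...,2]
    blobs(F,((H<6)|(H>174))&(S>130)&(V>90),.138,8,n+" red")
    blobs(F,(H>14)&(H<32)&(S>110)&(V>90),.141,60,n+" brass")
    m=((S<28 if n=="top" else S<40)&(V>180)).astype(np.uint8)
    cs,_=cv2.findContours(m,cv2.RETR_EXTERNAL,cv2.CHAIN_APPROX_NONE)
    for c in cs:
        if cv2.contourArea(c)>700:
            b=cv2.boxPoints(cv2.minAreaRect(c)); print(n,"white",np.round(b).tolist(),np.round(ray(F,b,.02)[:,:2],3).tolist())
# base points
for nm,px in dict(bowl=(428,180),jug=(349,170),sieve=(276,181),dieA=(286,258),dieB=(263,265),knife=(236,378),spray=(560,270),hub=(92,345)).items():
    print(nm,np.round(ray(fr,np.array(px)/1.5,.105 if nm=="hub" else .03)[0],3))
save("crop",np.hstack([im[160:240,180:310]]),6)
E
```

```text
top red [458.7  80.9] [457, 80, 4, 3, 9] [ 0.8634 -0.7286  0.138 ]
top red [387.2  83.7] [386, 82, 3, 5, 11] [ 0.8535 -0.4985  0.138 ]
top red [406.4  93.9] [405, 93, 4, 3, 11] [ 0.8198 -0.559   0.138 ]
top red [394.9 103.1] [390, 94, 13, 15, 66] [ 0.7892 -0.5213  0.138 ]
top red [203.  203.5] [200, 203, 7, 2, 8] [0.465  0.0879 0.138 ]
top red [177.9 208.1] [172, 207, 13, 3, 14] [0.4502 0.1661 0.138 ]
top brass [178. 108.] [163, 101, 39, 26, 97] [0.7709 0.1725 0.141 ]
top brass [191.  134.8] [172, 118, 33, 24, 71] [0.6834 0.1292 0.141 ]
top brass [429.9 180.9] [419, 123, 47, 112, 1450] [ 0.5376 -0.6215  0.141 ]
top brass [461.4 167. ] [457, 123, 8, 97, 203] [ 0.5821 -0.722   0.141 ]
top brass [203.2 197.9] [197, 193, 13, 10, 93] [0.4822 0.0873 0.141 ]
top brass [205.1 210.1] [199, 204, 13, 13, 130] [0.4441 0.0805 0.141 ]
top brass [167.  249.4] [155, 247, 25, 6, 69] [0.3224 0.1962 0.141 ]
top white [[229.0, 193.0], [271.0, 172.0], [290.0, 209.0], [248.0, 230.0]] [[0.513, 0.015], [0.585, -0.127], [0.457, -0.191], [0.386, -0.049]]
top white [[402.0, 98.0], [449.0, 86.0], [454.0, 108.0]
[... 613 characters left out ...]
  0.138 ]
sc brass [195.6  92.1] [174, 81, 33, 22, 136] [ 0.5321 -0.5554  0.141 ]
sc brass [301.7 223.3] [296, 219, 12, 11, 60] [0.4479 0.0907 0.141 ]
sc brass [290.8 231.3] [284, 222, 16, 20, 164] [0.4881 0.0999 0.141 ]
sc white [[235.0, 207.0], [253.0, 179.0], [290.0, 203.0], [271.0, 231.0]] [[0.574, -0.112], [0.469, -0.19], [0.401, -0.047], [0.505, 0.021]]
sc white [[-0.0, 0.0], [102.0, 0.0], [102.0, 21.0], [0.0, 21.0]] [[1.178, -1.789], [0.698, -1.575], [0.74, -1.38], [1.192, -1.584]]
bowl [ 0.763 -0.177  0.03 ]
jug [0.786 0.004 0.03 ]
sieve [0.76  0.171 0.03 ]
dieA [0.582 0.145 0.03 ]
dieB [0.566 0.196 0.03 ]
knife [0.313 0.25  0.03 ]
spray [ 0.556 -0.473  0.03 ]
hub [0.382 0.541 0.105]
```

View pics/crop.png

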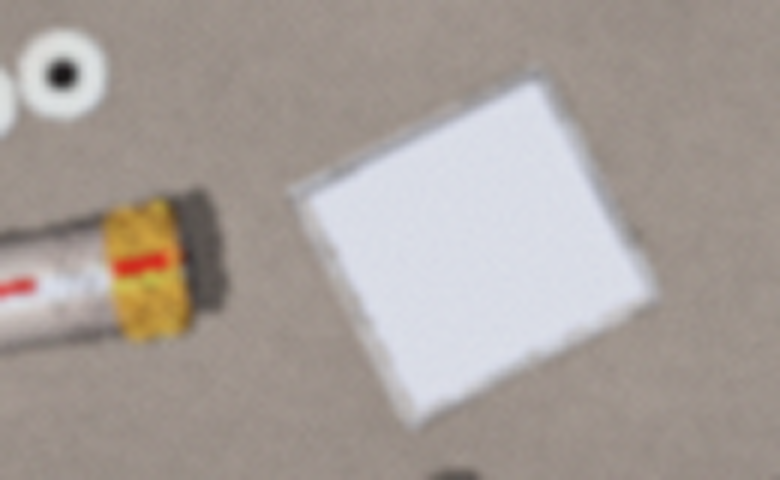

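Candidates for the tray in the top picture at 1.5×: (390,302), (470,408), and a white plate on the scale at about (625,465). The leftmost (greatest y) is (390,302), at about (0.485, -0.086), with yaw about 27°. The crop confirms an open white tray just off the cap. The cap's red stripe, at crop (140,264), lines up with the barrel line.

```bash
cat >> h.py <<'E'
def to(p,yaw=None,zdir=None,Rt=None):
    """tool-frame shift (mm) and rotvec deg to world TCP p, tool down; yaw(deg)=heading of tool y axis (mod 180)"""
    s=env.state(); R0=rot(s["eef_rot"]); d=R0.T@(np.array(p)-s["ee_pos"])
    best=None
    if Rt is None:
      for k in(0,180):
        a=np.radians(yaw+k); x=np.array([0,0,-1.]); y=np.array([np.cos(a),np.sin(a),0]); T=np.c_[x,y,np.cross(x,y)]
        r=np.degrees(R.from_matrix(R0.T@T).as_rotvec())
        if best is None or np.linalg.norm(r)<np.linalg.norm(best): best=r
    else: best=np.degrees(R.from_matrix(R0.T@Rt).as_rotvec())
    return np.round(d,4),np.round(best,1)
E
python3 - <<'E'
from h import *
print(rot(env.state()["eef_rot"]).round(3))
print(to([.541,-.197,.13],27))
E
```

```text
[[-0.001 -0.402  0.916]
 [ 0.002  0.916  0.402]
 [-1.     0.002 -0.   ]]
(array([0.1117, 0.1515, 0.4161]), array([86.7, -0.1, -0.1]))
```

Emit:
jog_arm([
  [[0.03,0.08,0.21],[45,0,0],100],
  [[0.03,0.08,0.21],[45,0,0],100],
  [[0.03,0.08,0.21],[45,0,0],100],
  [[0.03,0.08,0.21],[45,0,0],100],
  [[0.03,0.08,0.21],[45,0,0],100],
])

```text
t: 0.72
ee_pos: [0.3828, -0.3433, 0.2112]
eef_rot: [0.694, 0.131, 0.695, -0.13]
force: [-1.5, -0.8, -0.7]
finger_gap: 0.0853
```

```bash
python3 - <<'E'
from h import *
print(to([.541,-.197,.10],27))
E
```

```text
(array([0.1112, 0.1937, 0.0944]), array([41.7, -0.1, -0. ]))
```

Emit:
jog_arm([
  [[0.11,0.194,0.095],[42,0,0],100],
  [[0.11,0.194,0.095],[42,0,0],100],
  [[0.11,0.194,0.095],[42,0,0],100],
  [[0.11,0.194,0.095],[42,0,0],100],
  [[0.11,0.194,0.095],[42,0,0],100],
])

```text
t: 1.35
ee_pos: [0.5405, -0.1967, 0.0988]
eef_rot: [0.6, 0.37, 0.604, -0.371]
force: [-0.4, 0.7, -0.3]
finger_gap: 0.0859
```

```bash
python3 - <<'E'
from h import *
print(to([.541,-.197,.017],27)); s=env.state();print(s["ee_pos"],rot(s["eef_rot"]).round(2))
fr=grab_frame("wrist"); save("w1",fr["image"],1.2)
E
```

```text
(array([0.0818, 0.0007, 0.0008]), array([-0.2, -0.2,  0.2]))
[ 0.54051391 -0.19674683  0.09880093] [[-0.01  0.89  0.45]
 [ 0.    0.45 -0.89]
 [-1.   -0.   -0.  ]]
```

View pics/w1.png

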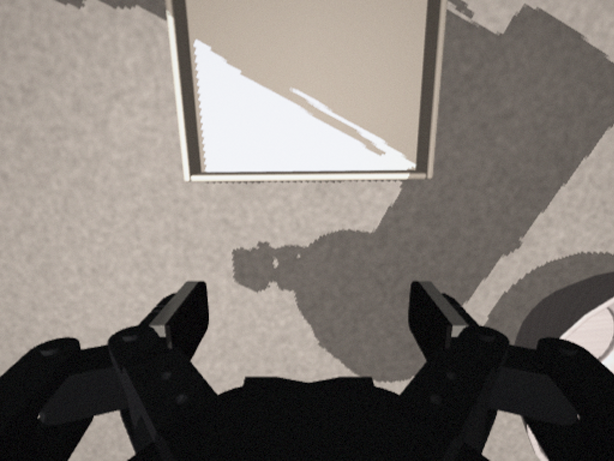

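The wrist view shows the tray's near wall, from (185,178) to (433,178), square to and centred on the fingers. Descending and approaching.

Emit:
jog_arm([
  [[0.04,0,0],[0,0,0],100],
  [[0.081,0,0],[0,0,0],100],
  [[0.081,0,0],[0,0,0],100],
  [[0.081,0,-0.015],[0,0,0],100],
  [[0.081,0,-0.03],[0,0,0],100],
])

```text
t: 2.02
ee_pos: [0.5274, -0.1724, 0.0233]
eef_rot: [0.603, 0.372, 0.601, -0.371]
force: [-0.1, -0.7, -0.4]
finger_gap: 0.0853
```

```bash
python3 - <<'E'
from h import *
print(to([.479,-.003,.017],10)); s=env.state();print(s["ee_pos"],s["force"])
for k in(.33,.66): print(to(np.array([.526,-.167,.017])*(1-k)+k*np.array([.479,-.003,.017]),27-17*k))
E
```

```text
(array([ 0.0061,  0.0329, -0.1731]), array([16.7,  0.1, -0.2]))
[ 0.52738885 -0.17241327  0.02330929] [-0.14271314 -0.65746814 -0.38722621]
(array([ 0.0062,  0.0116, -0.0608]), array([ 5.3,  0.1, -0.2]))
(array([ 0.0062,  0.0221, -0.1161]), array([10.9,  0.1, -0.2]))
```

Emit:
jog_arm([
  [[0.004,0.003,-0.015],[1,0,0],100],
  [[0.004,0.006,-0.03],[2.5,0,0],100],
  [[0.004,0.008,-0.045],[4,0,0],100],
  [[0.004,0.011,-0.06],[5.5,0,0],100],
  [[0.004,0.014,-0.075],[7,0,0],100],
])

```text
t: 2.65
ee_pos: [0.5065, -0.0993, 0.0196]
eef_rot: [0.58, 0.407, 0.577, -0.406]
force: [0.4, -4.3, 3.8]
finger_gap: 0.0856
```

```bash
python3 - <<'E'
from h import *
print(to([.479,-.003,.017],10)); s=env.state();print(s["ee_pos"],s["force"])
fr=grab_frame("wrist"); save("w2",fr["image"])
fr=grab_frame("top"); m=cv2.cvtColor(fr["image"],cv2.COLOR_RGB2HSV); m=((m[...,1]<28)&(m[...,2]>150)).astype(np.uint8)
cs,_=cv2.findContours(m,cv2.RETR_EXTERNAL,cv2.CHAIN_APPROX_NONE)
for c in cs:
    if cv2.contourArea(c)>300: print(ray(fr,cv2.boxPoints(cv2.minAreaRect(c)),.02)[:,:2].round(3).tolist())
save("t2",fr["image"][140:260,160:340],3)
E
```

```text
(array([ 0.0024,  0.0067, -0.1   ]), array([ 9.8,  0.1, -0.2]))
[ 0.50650042 -0.09934953  0.01962721] [ 0.42093093 -4.30793495  3.75041085]
[[0.063, 0.394], [0.079, 0.242], [0.035, 0.236], [0.019, 0.387]]
[[0.084, 0.229], [0.106, 0.002], [0.062, -0.003], [0.04, 0.223]]
[[0.28, -0.532], [0.312, -0.689], [0.125, -0.72], [0.093, -0.565]]
[[0.307, -0.176], [0.339, -0.351], [0.177, -0.378], [0.146, -0.206]]
[[0.437, 0.426], [0.46, 0.297], [0.412, 0.287], [0.389, 0.416]]
[[0.492, -0.034], [0.503, -0.098], [0.418, -0.112], [0.407, -0.048]]
[[0.552, 0.026], [0.65, -0.119], [0.549, -0.185], [0.452, -0.042]]
[[0.805, -0.132], [0.805, -0.222], [0.713, -0.221], [0.713, -0.131]]
[[0.819, 0.236], [0.819, 0.118], [0.705, 0.116], [0.705, 0.233]]
[[0.821, 0.093], [0.873, 0.01], [0.771, -0.051], [0.719, 0.031]]
[[0.848, -0.581], [0.891, -0.752], [0.806, -0.768], [0.764, -0.598]]
[[0.945, -0.578], [0.996, -0.781], [0.917, -0.795], [0.867, -0.593]]
[[0.976, 0.64], [1.033, 0.534], [0.91, 0.469], [0.854, 0.574]]
```

View pics/t2.png

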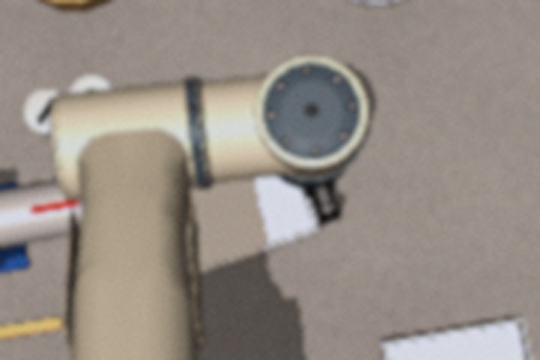

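Emit:
jog_arm([
  [[0,0.001,-0.013],[1,0,0],100],
  [[0,0.002,-0.026],[2,0,0],100],
  [[0,0.003,-0.039],[3.5,0,0],100],
  [[0,0.004,-0.052],[5,0,0],100],
  [[0,0.005,-0.065],[6.5,0,0],100],
])

```text
t: 3.38
ee_pos: [0.4916, -0.0517, 0.0174]
eef_rot: [0.551, 0.441, 0.566, -0.425]
force: [1.4, -6.3, 4.5]
finger_gap: 0.0852
```

```bash
python3 - <<'E'
from h import *
print(to([.479,-.003,.017],10)); s=env.state();print(s["ee_pos"],s["force"])
fr=grab_frame("wrist"); save("w3",fr["image"],1.2)
print(proj(fr,[[.463,.087,.105]]))
E
```

```text
(array([ 0.002 , -0.0001, -0.0502]), array([ 4.4, -1.8, -0.2]))
[ 0.49158098 -0.05167416  0.01740351] [ 1.40619557 -6.2588525   4.51166821]
[[ 346.8055217 -738.5951026]]
```

View pics/w3.png

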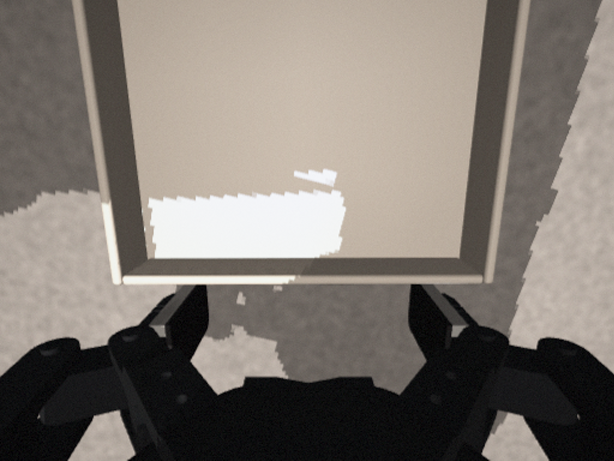

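```bash
python3 - <<'E'
from h import *
s=env.state()
for k in("t","qpos","joint_velocities","joint_efforts","wrist_torque","force","ee_pos"): print(k,np.round(s[k],3))
fr=grab_frame("scene"); save("s3",fr["image"],1.5)
E
```

```text
t 3.425
qpos [ 0.189  0.344 -0.379 -0.044 -0.845 -3.051]
joint_velocities [-0.     0.007 -0.008  0.011  0.011 -0.007]
joint_efforts [ 1.6570e+00 -3.6275e+01  1.7169e+01  3.0550e+00  2.7000e-02 -1.0200e-01]
wrist_torque [-0.796 -0.08   0.047]
force [-0.306 -1.751  2.315]
ee_pos [ 0.491 -0.051  0.017]
```

View pics/s3.png

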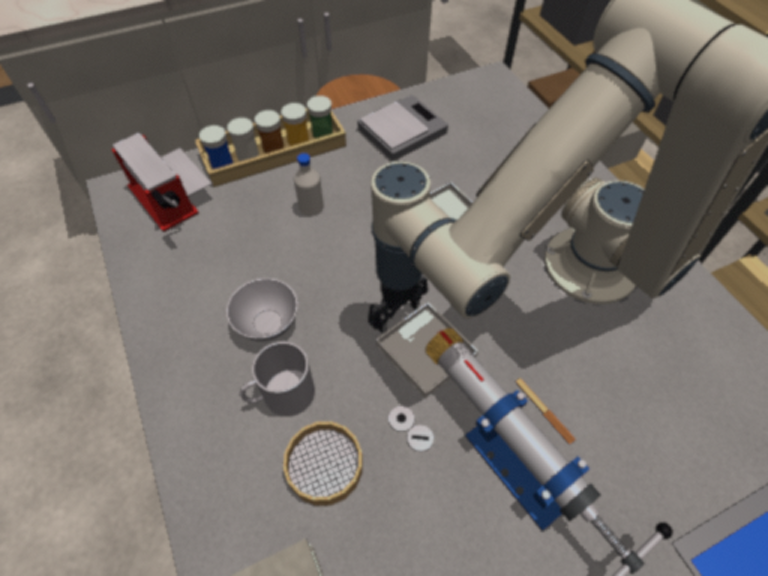

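Joint 6 has reached its range end (-3.05), so the last bit of turning was clipped. Otherwise the push is going well. I'll back off, lift, and turn the tool half round before finishing the push.

Emit:
jog_arm([
  [[0,0,0.02],[-5,0,0],100],
  [[-0.03,0,0.045],[-15,0,0],100],
  [[-0.06,0,0.045],[-25,0,0],100],
  [[-0.06,0,0.045],[-35,0,0],100],
  [[-0.06,0,0.045],[-46,0,0],100],
])

```text
t: 4.1
ee_pos: [0.5021, -0.0964, 0.0749]
eef_rot: [0.679, 0.191, 0.688, -0.17]
force: [0.1, -0.4, -0.4]
finger_gap: 0.0854
```

Emit:
jog_arm([
  [[0,0,0],[-10,0,0],100],
  [[0,0,0],[-20,0,0],100],
  [[0,0,0],[-31,0,0],100],
  [[0,0,0],[-41,0,0],100],
  [[0,0,0],[-52,0,0],100],
])

```text
t: 4.72
ee_pos: [0.5019, -0.0963, 0.0745]
eef_rot: [0.694, -0.124, 0.693, 0.148]
force: [0.3, -0.5, 0.0]
finger_gap: 0.0856
```

Emit:
jog_arm([
  [[0,0,0],[-10,0,0],100],
  [[0,0,0],[-20,0,0],100],
  [[0,0,0],[-31,0,0],100],
  [[0,0,0],[-41,0,0],100],
  [[0,0,0],[-52,0,0],100],
])

```text
t: 5.35
ee_pos: [0.5019, -0.0963, 0.0745]
eef_rot: [0.57, -0.415, 0.559, 0.436]
force: [-1.1, 0.5, -0.2]
finger_gap: 0.0855
```

```bash
python3 - <<'E'
from h import *
s=env.state(); print(s["qpos"].round(3),s["ee_pos"],s["force"].round(1))
print(to([.498,-.078,.017],13.5)); print(rot(s["eef_rot"]).round(3))
fr=grab_frame("top"); save("t4",fr["image"][140:240,160:290],5)
fr=grab_frame("scene"); save("s4",fr["image"][170:290,200:360],5)
E
```

```text
[ 0.093  0.305 -0.26  -0.039 -1.009 -0.353] [ 0.50190754 -0.09633117  0.07448919] [-1.1  0.5 -0.2]
(array([0.0581, 0.008 , 0.0148]), array([-29.6,   1.9,  -0.4]))
[[-0.005 -0.961  0.277]
 [ 0.033  0.277  0.96 ]
 [-0.999  0.014  0.03 ]]
```

View pics/s4.png

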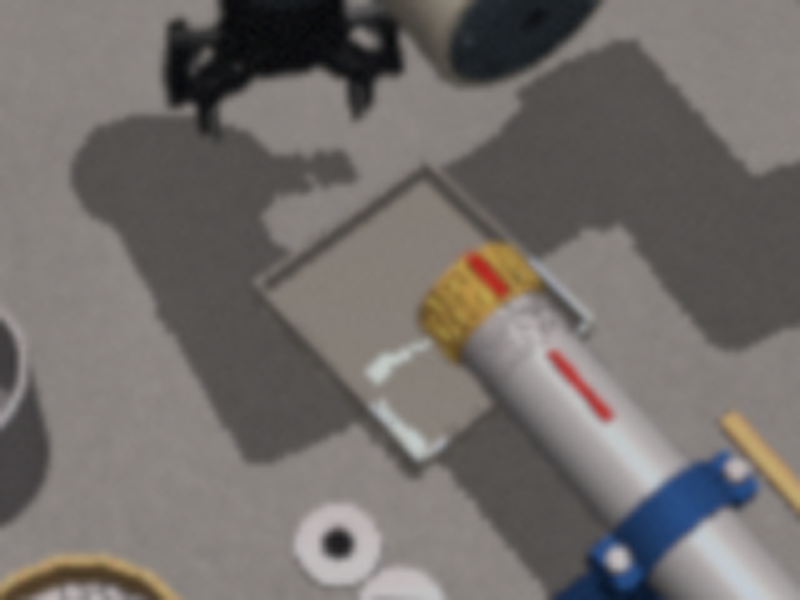

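```bash
python3 - <<'E'
from h import *
fr=grab_frame("scene")
c=ray(fr,np.array([(427,170),(258,283),(415,472),(590,325)])/5+[200,170],.028)[:,:2]
print(c.round(3).tolist(),c.mean(0)); d=c[1]-c[0];print(np.degrees(np.arctan2(d[1],d[0])), [np.linalg.norm(c[i]-c[i-1]) for i in range(4)])
cen=c.mean(0); T=np.array([.463,.087]); u=(T-cen);print("to go",u)
E
```

```text
[[0.419, -0.045], [0.556, -0.016], [0.525, 0.14], [0.38, 0.1]] [0.47021592 0.04490303]
11.96658245459881 [np.float64(0.15031441932513495), np.float64(0.14009720429603595), np.float64(0.1588095033903596), np.float64(0.15044967019035366)]
to go [-0.00721592  0.04209697]
```

Emit:
jog_arm([
  [[0,0.004,0],[-10,0.7,0],100],
  [[0.02,0.008,0.01],[-20,1.3,0],100],
  [[0.04,0.008,0.015],[-30,1.9,0],100],
  [[0.057,0.008,0.015],[-30,1.9,0],100],
  [[0.057,0.008,0.015],[-30,1.9,0],100],
])

```text
t: 6.12
ee_pos: [0.4973, -0.0782, 0.0172]
eef_rot: [0.436, -0.553, 0.441, 0.557]
force: [-0.3, 0.2, 1.0]
finger_gap: 0.0853
```

```bash
python3 - <<'E'
from h import *
s=env.state(); print(s["qpos"].round(3),s["ee_pos"],s["force"].round(1))
print(to([.4806,-.0018,.017],13))
E
```

```text
[ 0.156  0.36  -0.369 -0.    -0.85   0.078] [ 0.49734617 -0.07816821  0.01723677] [-0.3  0.2  1. ]
(array([ 0.0003, -0.0014,  0.0782]), array([ 0.4,  0.1, -0.5]))
```

Emit:
jog_arm([
  [[0,-0.001,0.025],[0,0,0],100],
  [[0,-0.001,0.039],[0,0,0],100],
  [[0,-0.001,0.053],[0,0,0],100],
  [[0,-0.001,0.067],[0,0,0],100],
  [[0,-0.001,0.079],[0,0,0],100],
])

```text
t: 6.75
ee_pos: [0.4813, -0.0007, 0.019]
eef_rot: [0.436, -0.555, 0.439, 0.557]
force: [1.5, -5.3, 3.6]
finger_gap: 0.0853
```

Emit:
jog_arm([
  [[0,0,0],[0,0,0],100],
  [[0,0,-0.03],[0,0,0],100],
  [[-0.05,0,-0.05],[0,0,0],60],
  [[-0.11,0,-0.06],[0,0,0],0],
  [[-0.17,0,-0.06],[0,0,0],0],
])

```text
t: 7.38
ee_pos: [0.4954, -0.0597, 0.1897]
eef_rot: [0.436, -0.553, 0.439, 0.557]
force: [2.0, 0.1, 0.7]
finger_gap: 0.0321
```

```bash
python3 - <<'E'
from h import *
s=env.state(); print(s["qpos"].round(3),s["ee_pos"],s["force"].round(1),s["finger_gap"]); print(rot(s["eef_rot"]).round(3))
fr=grab_frame("scene"); save("s5",fr["image"][170:290,200:360],5)
E
```

```text
[ 1.940e-01  1.820e-01 -1.200e-01 -1.000e-03 -1.275e+00  4.200e-02] [ 0.49543445 -0.05966257  0.18965933] [2.  0.1 0.7] 0.032145763974713575
[[-0.007 -0.972 -0.234]
 [-0.    -0.234  0.972]
 [-1.     0.007  0.001]]
```

View pics/s5.png

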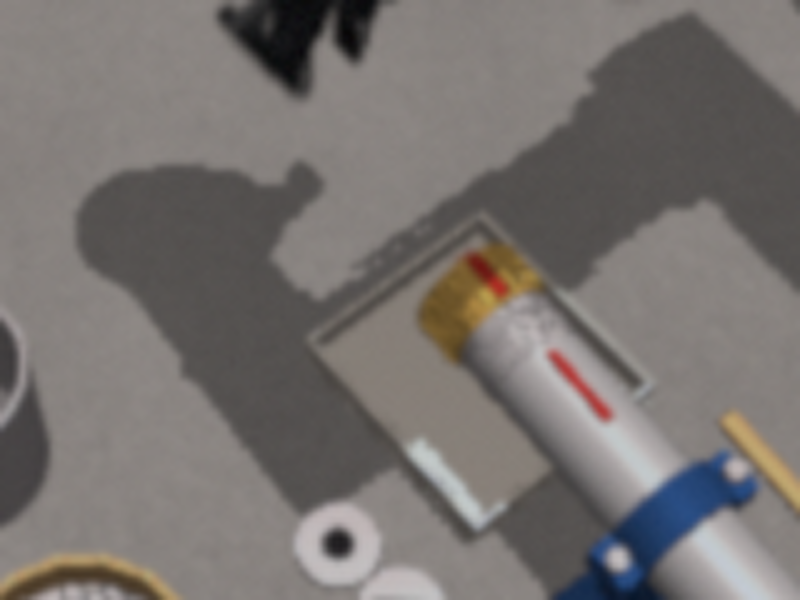

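```bash
python3 - <<'E'
from h import *
fr=grab_frame("scene")
c=ray(fr,np.array([(480,217),(313,340),(472,532),(648,388)])/5+[200,170],.028)[:,:2]
print(c.round(3).tolist(),c.mean(0))
print(to([.463+.03*.985,.086+.03*.174,.170],10)); print(to([.463,.086,.160],10))
E
```

```text
[[0.405, 0.002], [0.542, 0.035], [0.512, 0.187], [0.37, 0.153]] [0.45732404 0.09432452]
(array([ 0.0252, -0.0284,  0.1481]), array([ 3.6, -0.1,  0.4]))
(array([0.035 , 0.0016, 0.15  ]), array([ 3.6, -0.1,  0.4]))
```

The tray's centre is at about (0.457, 0.094), 9 mm from its place. Next I'll hover over the cap with the fingers shut and feel for the rim height.

Emit:
jog_arm([
  [[0,0,0.05],[1,0,0],0],
  [[0.01,0,0.1],[3.5,0,0],0],
  [[0.02,0,0.15],[3.5,0,0],0],
  [[0.035,0.001,0.15],[3.5,0,0],0],
  [[0.035,0.001,0.15],[3.5,0,0],0],
])

```text
t: 8.1
ee_pos: [0.4591, 0.0872, 0.1529]
eef_rot: [0.452, -0.541, 0.455, 0.544]
force: [0.5, -0.3, 0.4]
finger_gap: -0.0002
```

Emit:
jog_arm([
  [[0.004,0,0],[0,0,0],0],
  [[0.006,0,0],[0,0,0],0],
  [[0.008,0,0],[0,0,0],0],
  [[0.008,0,0],[0,0,0],0],
  [[0.008,0,0],[0,0,0],0],
])

```text
t: 8.72
ee_pos: [0.4615, 0.0868, 0.1512]
eef_rot: [-0.455, 0.542, -0.453, -0.542]
force: [-12.9, 3.4, 36.4]
finger_gap: -0.0
```

```bash
python3 - <<'E'
from h import *
s=env.state(); print(s["qpos"].round(3),s["ee_pos"],s["force"].round(1),s["finger_gap"]); print(rot(s["eef_rot"]).round(3))
fr=grab_frame("scene"); save("s6",fr["image"][160:280,230:370],5)
E
```

```text
[ 5.200e-01  1.460e-01 -2.670e-01 -1.000e-03 -1.155e+00 -3.440e-01] [0.46148845 0.08677023 0.15118041] [-12.9   3.4  36.4] -1.152357515420522e-05
[[ 0.002 -0.984 -0.176]
 [ 0.002 -0.176  0.984]
 [-1.    -0.002  0.001]]
```

View pics/s6.png

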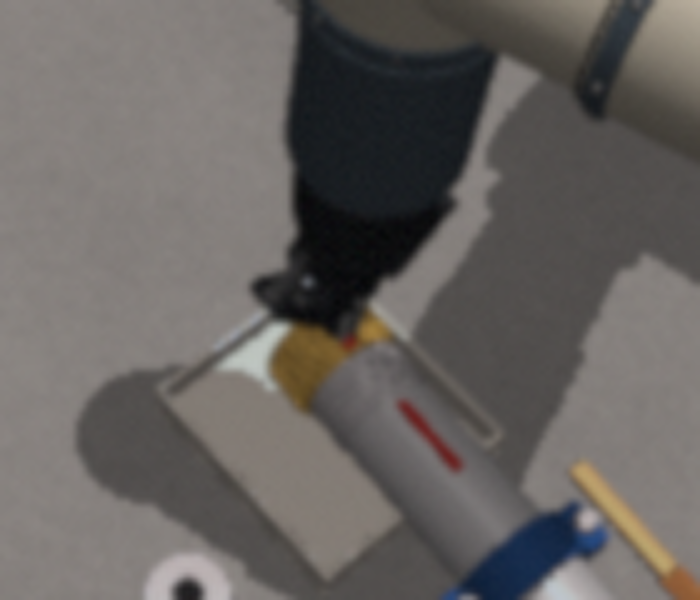

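Contact is at TCP z≈0.1515 m, and the stiffness is about 5.5 N/mm. Lifting to the end-of-stroke hover, then a first stroke.

Emit:
jog_arm([
  [[-0.015,0,0],[0,0,0],0],
  [[-0.02,0.032,0],[0,0,0],0],
  [[-0.02,0.032,0],[0,0,0],0],
])

```text
t: 9.15
ee_pos: [0.4269, 0.08, 0.1659]
eef_rot: [0.453, -0.54, 0.456, 0.543]
force: [-0.7, 0.5, -0.5]
finger_gap: -0.0001
```

Emit:
jog_arm([
  [[0,-0.06,0],[0,0,0],0],
  [[0.0185,-0.06,0],[0,0,0],0],
  [[0.016,-0.03,0],[0,0,0],0],
  [[0.0185,-0.004,0],[0,0,0],0],
  [[0,0,0],[0,0,0],0],
])

```text
t: 9.78
ee_pos: [0.4262, 0.0796, 0.1643]
eef_rot: [0.452, -0.54, 0.457, 0.544]
force: [1.1, 0.4, -0.4]
finger_gap: 0.0002
```

```bash
cat >> h.py <<'E'
def look(n,save_=True):
    fr=grab_frame("scene"); h=cv2.cvtColor(fr["image"],cv2.COLOR_RGB2HSV); H,S,V=h[...,0],h[...,1],h[...,2]
    m=(((H<6)|(H>174))&(S>120)&(V>60)); m[:160]=0; m[280:]=0
    k,l,st,c=cv2.connectedComponentsWithStats(m.astype(np.uint8))
    for i in range(1,k):
        if st[i,4]>3: print("red",c[i].round(1),st[i].tolist())
    print(env.state()["ee_pos"].round(4))
    if save_: save(n,fr["image"][160:280,230:370],5)
    return fr
E
python3 - <<'E'
from h import *
look("s7")
E
```

```text
red [315.5 246.5] [310, 241, 12, 12, 22]
[0.4284 0.0802 0.1677]
```

View pics/s7.png

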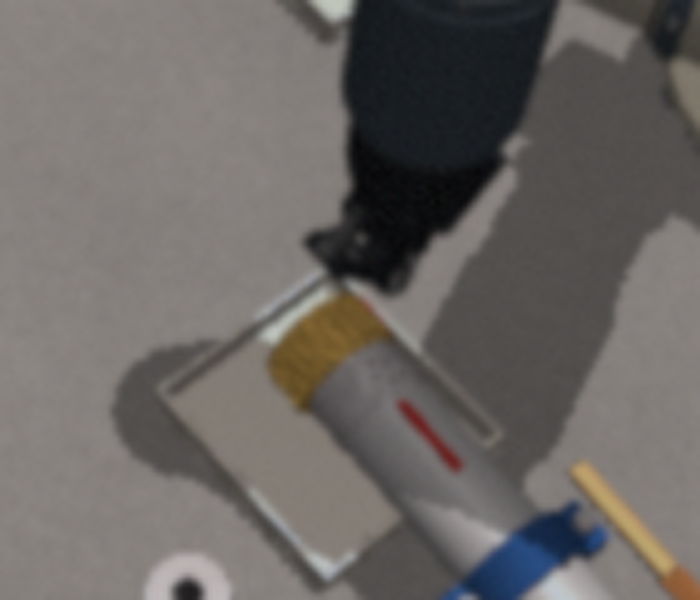

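The red stripe has gone round to the robot side (crop ~ (375,310)), so one stroke turned it about 1.2 to 1.5 rad in the right direction. Three more strokes, then a numeric check.

```bash
cat >> h.py <<'E'
EX=np.array([.985,.174,0]); EY=np.array([-.174,.985,0]); C=np.array([.463,.087,.105])
def capangle(fr):
    """red pixels -> ray/cylinder (r=36 mm) -> angle about the barrel axis, kept where y is within the cap"""
    h=cv2.cvtColor(fr["image"],cv2.COLOR_RGB2HSV); H,S,V=h[...,0],h[...,1].astype(int),h[...,2]
    v,u=np.where(((H<8)|(H>172))&(S>110)&(V>50)); k=(v>180)&(v<280)
    q=np.c_[u,v][k]; F=f(fr); out=[]
    e=(np.array(fr["eye"])-C); M=rot(fr["attitude"])
    for p in q:
        d=M@[(p[0]-fr["cx"])/F,(p[1]-fr["cy"])/F,1]
        ox,oz,dx,dz=e@EX,e[2],d@EX,d[2]
        a,b,c=dx*dx+dz*dz,ox*dx+oz*dz,ox*ox+oz*oz-.0355**2
        D=b*b-a*c; t=(-b-np.sqrt(max(D,0)))/a; P=e+t*d
        if -.026<P@EY<.022 and D>-1e-5: out.append((np.arctan2(-(P@EX),P[2]),P@EY))
    o=np.array(out); print("red on cap",len(o), (o[:,0].mean().round(2),o[:,0].min().round(2),o[:,0].max().round(2),o[:,1].mean().round(4)) if len(o) else "")
E
python3 - <<'E'
from h import *
import pickle
capangle(pickle.load(open("scene.pkl","rb"))); capangle(grab_frame("scene"))
capangle(pickle.load(open("top.pkl","rb"))); capangle(grab_frame("top"))
E
```

```text
red on cap 24 (np.float64(0.03), np.float64(-0.07), np.float64(0.14), np.float64(0.0013))
red on cap 0 
red on cap 16 (np.float64(-0.04), np.float64(-0.13), np.float64(0.04), np.float64(0.0003))
red on cap 0
```

Emit:
jog_arm([
  [[0,-0.06,0],[0,0,0],0],
  [[0.0185,-0.06,0],[0,0,0],0],
  [[0.016,-0.03,0],[0,0,0],0],
  [[0.0185,-0.004,0],[0,0,0],0],
  [[0,0,0],[0,0,0],0],
])

```text
t: 10.55
ee_pos: [0.4261, 0.0798, 0.1637]
eef_rot: [0.451, -0.54, 0.457, 0.544]
force: [1.3, -0.3, 0.3]
finger_gap: -0.0
```

Emit:
jog_arm([
  [[0,-0.06,0],[0,0,0],0],
  [[0.0185,-0.06,0],[0,0,0],0],
  [[0.016,-0.03,0],[0,0,0],0],
  [[0.0185,-0.004,0],[0,0,0],0],
  [[0,0,0],[0,0,0],0],
])

```text
t: 11.18
ee_pos: [0.4261, 0.0798, 0.1637]
eef_rot: [0.451, -0.54, 0.457, 0.544]
force: [1.0, 0.5, 1.0]
finger_gap: 0.0002
```

```bash
python3 - <<'E'
from h import *
capangle(grab_frame("scene")); capangle(grab_frame("top")); print(env.state()["ee_pos"])
E
```

```text
red on cap 0 
red on cap 0 
[0.4289783  0.08071763 0.16640336]
```

Emit:
jog_arm([
  [[0,-0.06,0],[0,0,0],0],
  [[0.0185,-0.06,0],[0,0,0],0],
  [[0.016,-0.03,0],[0,0,0],0],
  [[0.0185,-0.004,0],[0,0,0],0],
  [[0,0,0],[0,0,0],0],
])

```text
t: 11.9
ee_pos: [0.4262, 0.0799, 0.1635]
eef_rot: [0.451, -0.54, 0.457, 0.544]
force: [1.2, -0.2, -0.0]
finger_gap: -0.0002
```

```bash
python3 - <<'E'
from h import *
capangle(grab_frame("scene")); capangle(grab_frame("top")); print(env.state()["ee_pos"])
E
```

```text
red on cap 5 (np.float64(-1.33), np.float64(-1.37), np.float64(-1.29), np.float64(-0.0006))
red on cap 0 
[0.42902309 0.0808112  0.16617705]
```

After four strokes the angle is 4.95 rad, or 1.24 rad per stroke. One more should bring the mark to the top for the first time.

Emit:
jog_arm([
  [[0,-0.06,0],[0,0,0],0],
  [[0.0185,-0.06,0],[0,0,0],0],
  [[0.016,-0.03,0],[0,0,0],0],
  [[0.0185,-0.004,0],[0,0,0],0],
  [[0,0,0],[0,0,0],0],
])

```text
t: 12.62
ee_pos: [0.4262, 0.08, 0.1634]
eef_rot: [0.451, -0.54, 0.457, 0.544]
force: [1.5, 0.5, 0.5]
finger_gap: 0.0001
```

```bash
python3 - <<'E'
from h import *
capangle(grab_frame("scene")); capangle(grab_frame("top"))
E
```

```text
red on cap 21 (np.float64(-0.06), np.float64(-0.14), np.float64(0.03), np.float64(-0.0004))
red on cap 0
```

Emit:
jog_arm([
  [[0,-0.06,0],[0,0,0],0],
  [[0.0185,-0.06,0],[0,0,0],0],
  [[0.016,-0.03,0],[0,0,0],0],
  [[0.0185,-0.004,0],[0,0,0],0],
  [[0,0,0],[0,0,0],0],
])

```text
t: 13.35
ee_pos: [0.4263, 0.08, 0.1632]
eef_rot: [0.451, -0.54, 0.457, 0.544]
force: [0.8, 1.6, -0.0]
finger_gap: 0.0003
```

Emit:
jog_arm([
  [[0,-0.06,0],[0,0,0],0],
  [[0.0185,-0.06,0],[0,0,0],0],
  [[0.016,-0.03,0],[0,0,0],0],
  [[0.0185,-0.004,0],[0,0,0],0],
  [[0,0,0],[0,0,0],0],
])

```text
t: 13.98
ee_pos: [0.4263, 0.08, 0.1632]
eef_rot: [0.451, -0.54, 0.457, 0.544]
force: [0.8, 0.6, 0.6]
finger_gap: 0.0001
```

Emit:
jog_arm([
  [[0,-0.06,0],[0,0,0],0],
  [[0.0185,-0.06,0],[0,0,0],0],
  [[0.016,-0.03,0],[0,0,0],0],
  [[0.0185,-0.004,0],[0,0,0],0],
  [[0,0,0],[0,0,0],0],
])

```text
t: 14.6
ee_pos: [0.4263, 0.08, 0.1633]
eef_rot: [0.451, -0.54, 0.457, 0.544]
force: [0.1, 0.3, 0.3]
finger_gap: -0.0002
```

```bash
python3 - <<'E'
from h import *
capangle(grab_frame("scene")); capangle(grab_frame("top"))
E
```

```text
red on cap 0 
red on cap 0
```

Emit:
jog_arm([
  [[0,-0.06,0],[0,0,0],0],
  [[0.0185,-0.06,0],[0,0,0],0],
  [[0.016,-0.03,0],[0,0,0],0],
  [[0.0185,-0.004,0],[0,0,0],0],
  [[0,0,0],[0,0,0],0],
])

```text
t: 15.32
ee_pos: [0.4263, 0.08, 0.1632]
eef_rot: [0.451, -0.54, 0.457, 0.544]
force: [-0.1, -0.8, -0.4]
finger_gap: 0.0
```

```bash
python3 - <<'E'
from h import *
capangle(grab_frame("scene"))
E
```

```text
red on cap 16 (np.float64(-1.08), np.float64(-1.16), np.float64(-1.0), np.float64(-0.0029))
```

Emit:
jog_arm([
  [[0,-0.06,0],[0,0,0],0],
  [[0.0185,-0.06,0],[0,0,0],0],
  [[0.016,-0.03,0],[0,0,0],0],
  [[0.0185,-0.008,0],[0,0,0],0],
  [[0,-0.004,0],[0,0,0],0],
])

```text
t: 16.0
ee_pos: [0.4308, 0.0809, 0.1634]
eef_rot: [0.452, -0.54, 0.457, 0.544]
force: [0.5, 0.9, -0.7]
finger_gap: -0.0
```

Emit:
jog_arm([
  [[-0.05,0,0],[0,0,0],0],
  [[-0.1,0,-0.04],[0,0,0],0],
  [[-0.12,0,-0.08],[0,0,0],0],
  [[-0.12,0,-0.12],[0,0,0],0],
  [[-0.12,0,-0.12],[0,0,0],0],
])

```text
t: 16.62
ee_pos: [0.4548, -0.0384, 0.284]
eef_rot: [0.453, -0.54, 0.457, 0.543]
force: [-0.2, -0.3, 0.7]
finger_gap: 0.0
```

```bash
python3 - <<'E'
from h import *
fr=grab_frame("scene"); capangle(fr); save("s9",fr["image"],1.5); print(env.state()["force"],env.state()["ee_pos"])
E
```

```text
red on cap 15 (np.float64(0.3), np.float64(0.23), np.float64(0.38), np.float64(-0.006))
[-0.09297529  0.03160216  0.12992935] [ 0.45448465 -0.03741964  0.28392828]
```

View pics/s9.png

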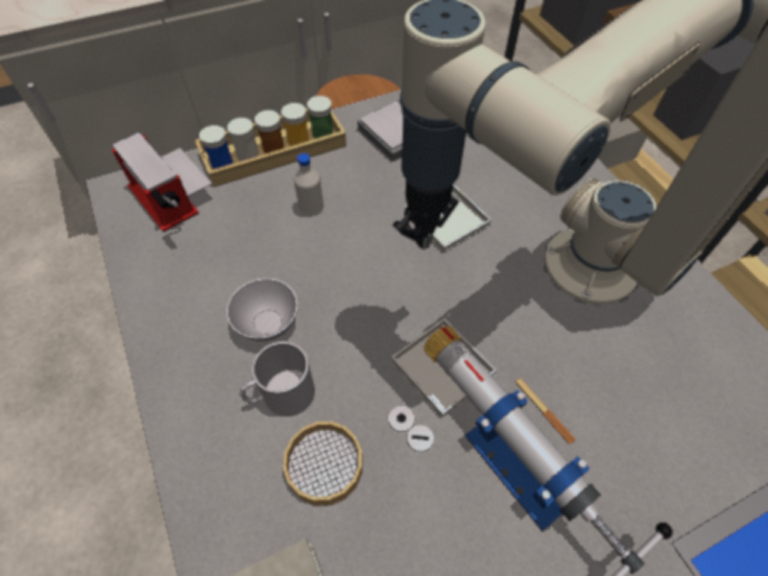

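The cap is at 12.57 + 0.30 ≈ 12.87 rad. The mark has moved about 6 to 7 mm along the axis, which fits two turns (5 mm). The tray is under the cap and the other things look undisturbed. Handing in.

```bash
python3 -c "
from h import *
print(env.state()['joint_velocities'].round(3)); print(workorder.sign_off())"
```

```text
[ 0.035 -0.011 -0.01  -0.002 -0.008 -0.012]
the job is handed in; nothing more can be done
None
```

I pushed the leftmost white tray under the cap and unscrewed the cap about two full turns with ten fingertip strokes. I then lifted the arm clear and handed the job in; no verdict came back.

- **Tray:** before the strokes its centre measured about 9 mm from its place, and in the last picture it still lies under the cap. I judged that final position by eye, without measuring it again.
- **Cap:** the last picture puts the mark 0.30 rad past the second line-up, about 12.87 rad (target 12.57 ± 1.57). The mark moved about 6–7 mm along the axis, a rough match for the 5 mm expected from two turns.
- **Top camera:** in the three top-camera frames checked during the strokes it saw no red on the cap, even with the mark on top, presumably because the arm was in the way. The angle therefore rests on the scene camera alone.
- **Other things on the bench:** they look unmoved in the last picture, and nothing was touching the tool when I handed in.
- **Possible range fault:** during the push, joint 6 reached the end of its range and read -3.051 against a limit of -3.05. I backed off, turned the tool half round and finished the push from there.
- **Feeling for the rim:** this pressed the cap with about 37 N through the fingertips. By calculation the grasp point was then about 55 mm from the cap's middle, outside the 32 mm gripping limit.

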